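Feel for the tight spot in a linear slide and mark it

TASK

This linear slide has one tight spot somewhere along its rail. Run the carriage gently up against the left rubber bumper, then all the way across against the right one, feeling for the place where it drags; then park the carriage on that tight spot and let go of it, and leave the rider on the scale bar level with the carriage. Leave the screw and the ring lying behind the slide where they are.

Things in the scene. Friction and masses are not known exactly. Their poses are not given: they have to be found in the camera images.
- slide_base: The slide, fixed to the bench: a grey base plate 140 x 360 x 10 mm, a steel rail along it, and in front of the rail (62 mm nearer the robot) a thin steel scale bar parallel to it. Origin on the bench, under the middle of the rail; its y axis runs along the rail to the left, its x axis away from the robot, z up. It stands turned by up to 0.3 rad either way.
- carriage: The carriage: a dark steel block riding on the rail, 60 mm long (along the rail) x 50 mm, top face 40 mm above the bench, with an upright black grip on its middle. It slides along y of the slide and stays where it is left; origin at bench level under its middle, axes as the slide's. y in the slide's frame: 0 mid-rail, +0.100 when it meets the left bumper, -0.100 the right.
- carriage_grip (a point): Middle of the carriage's grip, 56 mm above the bench. The grip is 20 mm along the rail, 24 mm across, from 40 to 72 mm above the bench. Drag when pushed: about 1.5 N; on the tight spot, somewhere within 65 mm of mid-rail, about 10 N, up to 19 N on entering it. It is felt over about 22 mm of travel and holds the carriage within 7 mm of its middle; nearer its edges the carriage springs off it.
- rider_grip (a point): Middle of the rider's grip, 56 mm above the bench. The rider is a dark steel block 28 mm long on the scale bar, its top 40 mm above the bench; its upright black grip is 20 mm along the bar, 20 mm across, from 40 to 72 mm above the bench. It is level with the carriage when both have the same place along the rail.
- rider (a joint): Where the rider stands along the scale bar, in m: 0 mid-rail, + to the left, as the carriage's y in the slide's frame (equal = level). It slides with about 1.5 N of drag, between -0.105 and +0.105, stays where it is left and does not touch the carriage.
- bumper_left: Rubber bumper, 12 mm across, at the left end of the rail (+y of the slide), 34 mm above the bench; origin at the middle of the face that the carriage's end meets. It gives by 1 mm per 5 N, at most 6 mm. Touching with 3 to 15 N is gentle.
- bumper_right: The same at the right end (-y of the slide).
- capscrew_mid (a point): A cap screw 26 mm long, lying loose behind the slide; its middle. Bystander.
- lens_ring_mid (a point): A black lens tube ring 31 mm across, 12 mm high, lying loose behind the slide; its middle. Bystander.

How it is judged (in metres and radians):
On the way, in this order (a step that is already met when the one before it is completed fails the run):
1. the carriage is run against the left bumper (over 1.5 N) (contact force between carriage and bumper_left above 1.5 N), for 0.1 s.
2. then across the whole travel against the right bumper (over 1.5 N) (contact force between carriage and bumper_right above 1.5 N), for 0.1 s.
3. the carriage stands released and still on the tight spot (contact force between carriage and anything else above 6 N and contact force between carriage and the fingers below 0.3 N and contact force between carriage and the arm below 0.3 N and contact force between carriage and bumper_left below 0.3 N and contact force between carriage and bumper_right below 0.3 N and linear speed of carriage below 0.005 m/s), for 0.2 s.
At the end, for the whole second after the job is handed in: The carriage stands still on the tight spot (the spot presses on it with over 6 N, which it does within about 7 mm of the spot's middle), touched by nothing else, and the rider is at rest level with it within 5 mm along the rail (all of step 3 and y of rider_grip in the frame of carriage_grip between -0.005 and 0.005 m and velocity of joint rider between -0.005 and 0.005 m/s).
It fails at once if the carriage is driven into a bumper with over 22 N (contact force between carriage and bumper_left above 22 N or contact force between carriage and bumper_right above 22 N).
It fails at once if the cap screw or the ring behind the slide is shifted by over 30 mm (distance of any of capscrew_mid, lens_ring_mid from where it was at the start of the episode above 0.03 m).
It also fails if it takes over 72 s, if anything falls off the work surface, if the arm or the gripper's body presses on something with over 40 N, if the wrist force passes 120 N, or if a joint passes its speed limit or range.

ROBOT

A 7-joint arm with a two-finger parallel gripper is mounted at the origin on a cart in front of the work surface, level with it; the furniture and walls round the work are solid. World frame = base frame: x ahead of the robot, y to its left, z up, the work surface at z = 0. Lengths are in mm, angles in rad, forces in N, time in s.
With the tool pointing down it reaches from about 400 to 875 mm from the base axis. Payload 4.4 kg.
Tool frame: the origin (TCP) lies between the finger pads; the fingertips stand 11 mm ahead of it and the grasp point (between the pads) lies 8 mm behind it; z points along the fingers, y is the line along which they close (so a half turn about z gives the same grasp; the last joint's range is limited). The gripper opens to 85 mm and grips with 20 to 120 N. Pads are 22 mm wide; open, the fingers measure 114 mm over their backs; the gripper's body (76 mm by 85 mm) begins 54 mm behind the grasp point. The pads swing forward as they close: fully open they stand 13 mm farther back than shut.
Start: joints at [-1.285, 0.628, 0.038, 1.517, -0.027, 0.996, -0.02], TCP at [223.96, 610.213, 242.313] pointing down, gripper open.
Joint ranges: [-3.06, 3.06], [-0.37, 2.12], [-1.25, 1.32], [0.18, 2.47], [-1.1, 4.24], [0.23, 1.98], [-2.94, 2.94]. Speed limits (rad/s): [2.57, 2.57, 3.14, 3.14, 3.14, 3.14, 3.14].

INTERFACE

Orientations are given as a rotation vector (axis times angle).
In Python, from rig import ctrl, optics gives the robot as it stands.
- The arm moves only by the tool send_rows, never from a script. Its argument "plan" is a list that holds one entry, the list of rows, each a list of 7 numbers: the shift along the tool's x, y, z as a fraction of full scale, then the turn, a rotation vector about the tool's x, y, z as a fraction of full scale, then the closure, from -1 (fully open) to 1 (shut). A call has 1 to 12 rows; each row is the pose to reach, as a shift and turn from the pose commanded when the call began, along the tool's axes at that moment; what a row does not reach only later rows make up. Full scale, the value 1, is 75 cm for a shift and 0.5 rad for a turn. A row lasts 1/8 s, in which the tool goes at most 62.5 mm and 10.7 degrees, less where a joint would pass 70% of its speed; a pose out of reach is approached as far as the arm can. A call with a number of a shift or a turn outside -1 to 1 is refused whole. A call with a gripper value outside its range is refused whole. The fingers move at their own pace and stop on an object; the grip force is fixed at half the most. Time passes only in rows, so rows that repeat a pose let the fingers close. It gives the time, the measured TCP pose, the force, the opening and the grip force at its end, in the units of the state.
- ctrl.get_obs(): the state, without advancing time (a new reading comes with each control period).
- optics.capture(name): name is "scene" or "top"; returns the picture (400x640x3 uint8, red, green, blue); there is no depth.
- optics.camera_params(name): a dict with "fx", "fy", "cx", "cy" (pixels), "k1" (the pictures are not rectified: a ray, as slopes to the right and down, at radius r is drawn at 1 + k1 r^2 times it, then the intrinsics apply), "world_from_camera" (4x4, takes a point from camera to world coordinates). Camera axes: x right, y up, looking along -z (the intrinsics and any distortion apply to the point x, -y, -z); pixel columns grow to the right and rows downward; lengths in mm; the calibration is good to about 2 mm. A picture is of the moment at which its call begins. camera_params takes no time and is no camera call.
- ctrl.finish_job(): hands the job in; it is judged then, once.
The state is a dict: "clock": time; "q": joint angles; "qvel": joint speeds; "joint_torque": joint torques, N m; "eef_pos": TCP position; "tool_rot": TCP orientation; "ft_force": force on the tool from outside, world axes, zero at the start; "wrist_torque": the same for the moment, N m; "opening": finger opening in mm; "finger_force": force on a finger pad.
Only numpy, scipy, OpenCV 4.12 (cv2) and the standard library are available. Lean on these libraries where they do the work, as an engineer would, in place of code of your own. Each camera call takes 0.05 s, during which the arm holds its last target. There are 200 camera calls.

## Working session

There is one attempt and no reset: what is moved stays moved. The work goes in short steps, Python scripts to look and compute and a tool call to move; the robot and the scene stay as the last step left them, time stands still between calls to the robot, and variables do not carry over. Pictures are saved under pics/ and viewed, at most 10 in all, crops included, and the job is handed in when it is done.

Besides the shell and the picture viewer there is one more tool, called after "Request:" as name(argument=value, ...) on one line, values as JSON. send_rows: Moves the arm, as the interface text tells. Its arguments: {"type":"object","properties":{"plan":{"type":"array"}},"required":["plan"]}

```bash
mkdir -p pics; python3 - <<'E'
from rig import ctrl, optics
import cv2
for n in("scene","top"):
    cv2.imwrite(f"pics/{n}0.png",optics.capture(n)[:,:,::-1])
    p=optics.camera_params(n);print(n,{k:(v if k!="world_from_camera" else __import__('numpy').round(v,3).tolist()) for k,v in p.items()})
print(ctrl.get_obs())
E
```

```text
scene {'fx': 442.3443412484886, 'fy': 442.3443412484886, 'cx': 320.97861807986317, 'cy': 199.82841577305686, 'k1': -0.10584491360310305, 'world_from_camera': [[-0.551, 0.461, -0.695, 29.189], [-0.834, -0.279, 0.476, 437.23], [0.025, 0.842, 0.539, 518.896], [0.0, 0.0, 0.0, 1.0]]}
top {'fx': 495.0839535925257, 'fy': 495.0839535925257, 'cx': 324.76619700573735, 'cy': 203.03847564620625, 'k1': -0.11948578702296711, 'world_from_camera': [[-0.017, 0.983, -0.181, 442.51], [-1.0, -0.02, -0.016, 27.311], [-0.019, 0.181, 0.983, 939.324], [0.0, 0.0, 0.0, 1.0]]}
{'clock': 0.1, 'q': array([-1.28480367,  0.62924367,  0.03843915,  1.51825176, -0.0270091 ,
        0.99634697, -0.0199782 ]), 'qvel': array([ 6.53593462e-05, -1.14280125e-03,  4.74270114e-04, -2.85466754e-03,
       -1.79256782e-03,  1.72398736e-04, -5.55557683e-04]), 'joint_torque': array([ 2.11619503e-03, -5.64540088e+01,  1.22995388e+00, -1.93972993e+01,
        1.12269621e-02,  5.55906721e-03, -3.16467049e-05]), 'eef_pos': array([223.75451962, 609.69013297, 241.4926051 ]), 'tool_rot': array([-5.49663681e-01, -3.09283044e+00,  2.68028040e-03]), 'ft_force': array([-0.386952  ,  0.80965902,  0.28060452]), 'wrist_torque': array([ 0.05610767, -0.00774713, -0.04535766]), 'finger_force': 0.0, 'opening': 85.41537484682279}
```

View pics/top0.png

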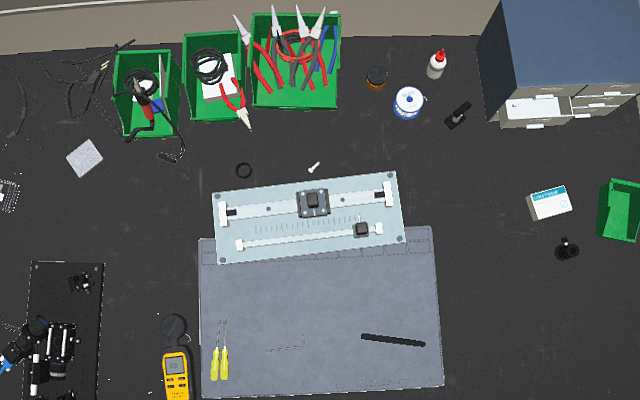

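View pics/scene0.png

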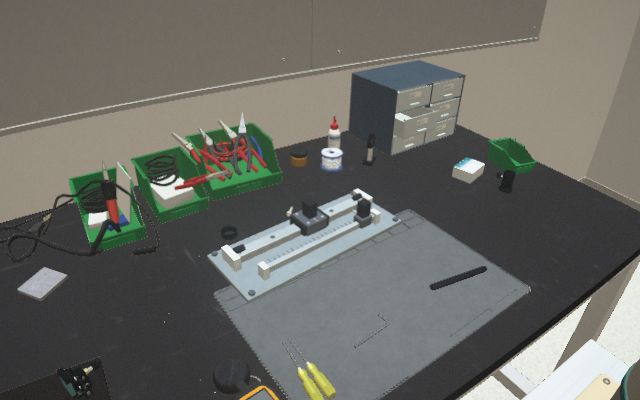

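The top view shows the plate with corners near (213,193), (395,171), (406,241) and (219,264). The carriage grip is near (313,199), the rider grip near (361,229), the ring at (244,170) and the screw at (314,167). The scene view agrees: the carriage is right of mid-rail and the rider is near the right end.

```bash
cat > h.py <<'E'
import numpy as np, cv2
from scipy.spatial.transform import Rotation as R
from rig import ctrl, optics
def plane(name,uv,z):
    p=optics.camera_params(name);T=np.array(p["world_from_camera"])
    K=np.array([[p["fx"],0,p["cx"]],[0,p["fy"],p["cy"]],[0,0,1]])
    n=cv2.undistortPoints(np.array(uv,float).reshape(-1,1,2),K,np.array([p["k1"],0,0,0,0.])).reshape(-1,2)
    d=np.c_[n[:,0],-n[:,1],-np.ones(len(n))]@T[:3,:3].T
    return T[:3,3]+d*((z-T[2,3])/d[:,2])[:,None]
def blobs(mask,amin):
    n,l,s,c=cv2.connectedComponentsWithStats(mask.astype(np.uint8))
    return [(int(s[i,4]),c[i],l==i) for i in range(1,n) if s[i,4]>=amin]
def grips(name,z=72,im=None,box=(190,420,160,270)):
    im=optics.capture(name) if im is None else im
    return im
E
python3 - <<'E'
from h import *
im=optics.capture("top");i=im.astype(int)
print(im[200,240],im[240,330],im[198,313],im[192,305],im[229,361],im[205,280])
hsv=cv2.cvtColor(im,cv2.COLOR_RGB2HSV);
m=((i[:,:,2]-i[:,:,0]>5)&(i.sum(2)>480)); m[:160]=0;m[275:]=0;m[:,:200]=0;m[:,420:]=0
m=cv2.morphologyEx(m.astype(np.uint8),cv2.MORPH_CLOSE,np.ones((5,5)))
b=max(blobs(m,500),key=lambda t:t[0]);ys,xs=np.nonzero(b[2])
P=plane("top",np.c_[xs,ys],10)[:,:2]
r=cv2.minAreaRect(P.astype(np.float32));print(r)
dark=(im.max(2)<60);dark[:180]=0;dark[250:]=0;dark[:,:220]=0;dark[:,400:]=0
for a,c,mm in blobs(dark,30):
    print(a,c.round(1),plane("top",[c],72)[0].round(1))
o=ctrl.get_obs();print(R.from_rotvec(o["tool_rot"]).as_matrix().round(3))
s=cv2.resize(im[165:270,200:420],None,fx=3.6,fy=3.6,interpolation=cv2.INTER_CUBIC);cv2.imwrite("pics/crop.png",s[:,:,::-1])
E
```

```text
[186 208 215] [188 208 216] [101  99  94] [109 120 133] [109 106 104] [218 230 235]
((587.343505859375, 76.41354370117188), (140.54953002929688, 357.8352355957031), 5.904683589935303)
31 [269.8 184.2] [638.8 139.7  72. ]
33 [379.7 194.2] [616.3 -57.1  72. ]
34 [230.8 212.3] [588.8 209.7  72. ]
[[-0.939  0.345 -0.   ]
 [ 0.345  0.939 -0.001]
 [-0.    -0.001 -1.   ]]
```

View pics/crop.png

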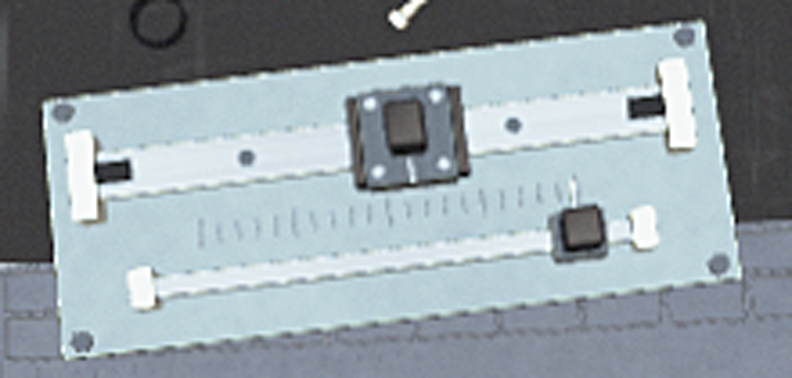

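The crop shows the carriage grip's top face centred at about (313,198.8) in the full picture and the rider's at about (361.7,228.5). The plate's fitted size, 140.5 x 358 mm, matches the 140 x 360 given.

```bash
python3 - <<'E'
from h import *
im=optics.capture("top");i=im.astype(int)
# brown/dark grip tops
w=(i[:,:,0]-i[:,:,2]>2)&(im.max(2)<130)
w[:180]=0;w[250:]=0;w[:,:220]=0;w[:,400:]=0
for a,c,mm in blobs(w,12): print(a,c.round(1))
G=plane("top",[[313,198.8],[361.7,228.5]],72)
yaw=np.deg2rad(5.905);ex=np.array([np.cos(yaw),np.sin(yaw)]);ey=np.array([-np.sin(yaw),np.cos(yaw)])
pc=np.array([587.34,76.41])
for g in G: print(g.round(1),"slide x from plate centre",((g[:2]-pc)@ex).round(1),"y",((g[:2]-pc)@ey).round(1))
# posts' ends and where each grip should be in scene image
for n in ("scene",):
    p=optics.camera_params(n);T=np.linalg.inv(p["world_from_camera"])
    for g in G:
        c=T[:3,:3]@g+T[:3,3];s=np.array([c[0]/-c[2],-c[1]/-c[2]]);s*=1+p["k1"]*(s@s);print("scene px",p["fx"]*s[0]+p["cx"],p["fy"]*s[1]+p["cy"])
im=optics.capture("scene")[170:300,190:420];cv2.imwrite("pics/crop2.png",cv2.resize(im,None,fx=3.4,fy=3.4,interpolation=cv2.INTER_CUBIC)[:,:,::-1])
E
```

```text
52 [327.1 200.6]
53 [298.7 204. ]
100 [312.2 198.9]
89 [361.7 227.5]
[610.4  62.1  72. ] slide x from plate centre 21.4 y -16.6
[555.3 -23.2  72. ] slide x from plate centre -42.2 y -95.8
scene px 310.92438718484533 201.68731743309715
scene px 365.2774330586188 202.5315202027278
```

View pics/crop2.png

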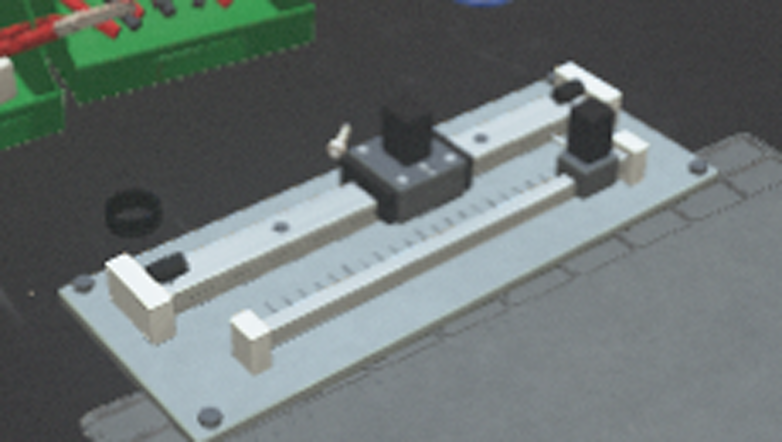

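The scene crop puts the carriage grip top at (309.7,200.9) and the rider's at (364.4,200.9). The predictions from the top view were (310.9,201.7) and (365.3,202.5), so the positions agree.

Request:
send_rows(plan=[[[-0.735,-0.509,0.08,0,0,-0.911,-1],[-0.735,-0.509,0.08,0,0,-0.911,-1],[-0.735,-0.509,0.08,0,0,-0.911,-1],[-0.735,-0.509,0.08,0,0,-0.911,-1],[-0.735,-0.509,0.08,0,0,-0.911,-1],[-0.735,-0.509,0.08,0,0,-0.911,-1],[-0.735,-0.509,0.08,0,0,-0.911,-1],[-0.735,-0.509,0.08,0,0,-0.911,-1],[-0.735,-0.509,0.08,0,0,-0.911,-1],[-0.735,-0.509,0.08,0,0,-0.911,-1],[-0.735,-0.509,0.08,0,0,-0.911,-1],[-0.735,-0.509,0.08,0,0,-0.911,-1]]])

```text
clock: 1.75
eef_pos: [611.7, 55.9, 181.6]
tool_rot: [-0.15, 3.138, -0.005]
ft_force: [-0.1, -0.2, 0.3]
opening: 85.5
finger_force: 0.0
```

Request:
send_rows(plan=[[[0,0,0,0,0,0,-1],[0,0,0,0,0,0,-1]]])

```text
clock: 2.0
eef_pos: [609.2, 63.9, 182.4]
tool_rot: [0.167, -3.137, -0.002]
ft_force: [0.4, -0.6, 0.2]
opening: 85.9
finger_force: 0.0
```

```bash
python3 - <<'E'
from h import *
o=ctrl.get_obs();M=R.from_rotvec(o["tool_rot"]).as_matrix();print(o["clock"],o["eef_pos"],M.round(3),o["ft_force"])
d=np.array([610.2,62,55])-o["eef_pos"];print(M.T@d, M.T@d/750)
E
```

```text
2.0 [609.20244338  63.93798807 182.44840117] [[-0.994 -0.106 -0.   ]
 [-0.106  0.994  0.001]
 [ 0.     0.001 -1.   ]] [ 0.43861798 -0.64717468  0.24376425]
[ -0.82212488  -2.1732197  127.44585951] [-0.00109617 -0.00289763  0.16992781]
```

Request:
send_rows(plan=[[[0,0,0.08,0,0,0,-1],[0,0,0.12,0,0,0,-1],[0,0,0.15,0,0,0,-1],[0,0,0.169,0,0,0,-1],[0,0,0.169,0,0,0,-1],[0,0,0.169,0,0,0,-1],[0,0,0.169,0,0,0,-1]]])

```text
clock: 2.88
eef_pos: [610.6, 62.0, 56.6]
tool_rot: [-0.163, 3.135, 0.0]
ft_force: [0.1, -0.1, 0.1]
opening: 85.6
finger_force: 0.0
```

```bash
python3 - <<'E'
from h import *
o=ctrl.get_obs();print(o["clock"],o["eef_pos"],o["ft_force"])
im=optics.capture("scene")[130:300,190:450];cv2.imwrite("pics/d.png",cv2.resize(im,None,fx=3,fy=3)[:,:,::-1])
E
```

```text
2.875 [610.61277547  62.01094207  56.62906933] [ 0.0929887  -0.08376883  0.06168305]
```

View pics/d.png

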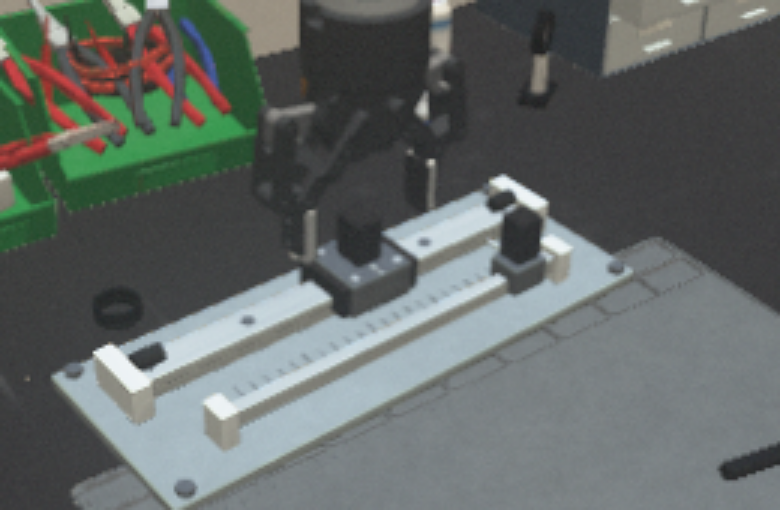

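The picture shows the open fingers straddling the carriage grip at (357,235) along the rail, so I'm closing on it.

Request:
send_rows(plan=[[[0,0,0,0,0,0,0.4],[0,0,0,0,0,0,1],[0,0,0,0,0,0,1],[0,0,0,0,0,0,1],[0,0,0,0,0,0,1],[0,0,0,0,0,0,1],[0,0,0,0,0,0,1],[0,0,0,0,0,0,1]]])

```text
clock: 3.92
eef_pos: [609.9, 62.1, 55.7]
tool_rot: [-0.163, 3.137, 0.0]
ft_force: [-2.0, 0.9, 5.6]
opening: 19.1
finger_force: 59.1
```

Request:
send_rows(plan=[[[0,0.006,0,0,0,0,1],[0,0.012,0,0,0,0,1]]])

```text
clock: 4.18
eef_pos: [609.1, 69.7, 55.7]
tool_rot: [-0.162, 3.137, -0.002]
ft_force: [-0.1, -4.5, 5.4]
opening: 19.3
finger_force: 59.5
```

Request:
send_rows(plan=[[[0,0.006,0,0,0,0,1],[0,0.012,0,0,0,0,1]]])

```text
clock: 4.42
eef_pos: [608.6, 74.2, 55.8]
tool_rot: [-0.158, 3.137, -0.01]
ft_force: [-0.1, -9.4, 5.1]
opening: 19.2
finger_force: 59.6
```

Request:
send_rows(plan=[[[0,0.006,0,0,0,0,1],[0,0.012,0,0,0,0,1]]])

```text
clock: 4.68
eef_pos: [607.6, 84.0, 55.8]
tool_rot: [-0.158, 3.138, -0.008]
ft_force: [-0.5, -6.0, 5.3]
opening: 19.4
finger_force: 59.6
```

Request:
send_rows(plan=[[[0,0.006,0,0,0,0,1],[0,0.012,0,0,0,0,1]]])

```text
clock: 4.92
eef_pos: [606.3, 96.9, 55.7]
tool_rot: [-0.162, 3.137, -0.002]
ft_force: [-0.1, -1.0, 4.6]
opening: 18.8
finger_force: 59.7
```

Request:
send_rows(plan=[[[0,0.006,0,0,0,0,1],[0,0.012,0,0,0,0,1]]])

```text
clock: 5.18
eef_pos: [605.4, 105.9, 55.7]
tool_rot: [-0.162, 3.137, -0.002]
ft_force: [-1.3, -1.8, 5.2]
opening: 19.1
finger_force: 59.7
```

Request:
send_rows(plan=[[[0,0.006,0,0,0,0,1],[0,0.012,0,0,0,0,1]]])

```text
clock: 5.42
eef_pos: [604.4, 114.8, 55.7]
tool_rot: [-0.162, 3.137, -0.002]
ft_force: [-1.3, -1.2, 4.9]
opening: 18.9
finger_force: 59.7
```

Request:
send_rows(plan=[[[0,0.006,0,0,0,0,1],[0,0.012,0,0,0,0,1]]])

```text
clock: 5.68
eef_pos: [603.5, 123.8, 55.7]
tool_rot: [-0.162, 3.137, -0.002]
ft_force: [-0.8, -2.5, 5.6]
opening: 18.8
finger_force: 59.7
```

Request:
send_rows(plan=[[[0,0.006,0,0,0,0,1],[0,0.012,0,0,0,0,1]]])

```text
clock: 5.92
eef_pos: [602.6, 132.7, 55.7]
tool_rot: [-0.162, 3.137, -0.002]
ft_force: [-1.4, -2.3, 6.0]
opening: 19.3
finger_force: 59.7
```

Request:
send_rows(plan=[[[0,0.006,0,0,0,0,1],[0,0.012,0,0,0,0,1]]])

```text
clock: 6.18
eef_pos: [601.7, 141.7, 55.7]
tool_rot: [-0.162, 3.137, -0.002]
ft_force: [-0.7, -1.9, 6.3]
opening: 19.0
finger_force: 59.7
```

Request:
send_rows(plan=[[[0,0.006,0,0,0,0,1],[0,0.012,0,0,0,0,1]]])

```text
clock: 6.42
eef_pos: [600.8, 150.7, 55.7]
tool_rot: [-0.162, 3.137, -0.002]
ft_force: [-0.6, -1.5, 5.1]
opening: 19.2
finger_force: 59.7
```

Request:
send_rows(plan=[[[0,0.006,0,0,0,0,1],[0,0.012,0,0,0,0,1]]])

```text
clock: 6.68
eef_pos: [599.8, 159.7, 55.7]
tool_rot: [-0.162, 3.137, -0.002]
ft_force: [-1.2, -1.6, 4.3]
opening: 19.1
finger_force: 59.7
```

Request:
send_rows(plan=[[[0,0.006,0,0,0,0,1],[0,0.012,0,0,0,0,1]]])

```text
clock: 6.92
eef_pos: [598.9, 168.6, 55.7]
tool_rot: [-0.162, 3.137, -0.002]
ft_force: [-0.5, -2.0, 4.9]
opening: 18.7
finger_force: 59.7
```

Request:
send_rows(plan=[[[0,0.002,0,0,0,0,1],[0,0.004,0,0,0,0,1]]])

```text
clock: 7.18
eef_pos: [598.6, 171.7, 55.7]
tool_rot: [-0.162, 3.137, -0.002]
ft_force: [-1.3, -2.2, 5.0]
opening: 18.9
finger_force: 59.7
```

Request:
send_rows(plan=[[[0,0.001,0,0,0,0,1],[0,0.002,0,0,0,0,1]]])

```text
clock: 7.42
eef_pos: [598.4, 173.1, 55.7]
tool_rot: [-0.162, 3.137, -0.002]
ft_force: [-1.4, -1.6, 5.4]
opening: 19.0
finger_force: 59.7
```

Request:
send_rows(plan=[[[0,0.001,0,0,0,0,1],[0,0.002,0,0,0,0,1],[0,0.002,0,0,0,0,1]]])

```text
clock: 7.8
eef_pos: [598.2, 174.7, 55.7]
tool_rot: [-0.162, 3.137, -0.001]
ft_force: [-2.0, -1.2, 5.0]
opening: 18.8
finger_force: 59.7
```

Request:
send_rows(plan=[[[0,0.001,0,0,0,0,1],[0,0.002,0,0,0,0,1],[0,0.002,0,0,0,0,1]]])

```text
clock: 8.18
eef_pos: [598.1, 176.2, 55.7]
tool_rot: [-0.162, 3.137, -0.001]
ft_force: [-0.9, -1.6, 5.2]
opening: 19.0
finger_force: 59.7
```

Request:
send_rows(plan=[[[0,0.001,0,0,0,0,1],[0,0.002,0,0,0,0,1],[0,0.002,0,0,0,0,1]]])

```text
clock: 8.55
eef_pos: [597.9, 177.7, 55.7]
tool_rot: [-0.162, 3.137, -0.001]
ft_force: [-1.3, -1.3, 5.5]
opening: 18.9
finger_force: 59.7
```

Request:
send_rows(plan=[[[0,0.001,0,0,0,0,1],[0,0.002,0,0,0,0,1],[0,0.002,0,0,0,0,1]]])

```text
clock: 8.93
eef_pos: [597.9, 178.5, 55.7]
tool_rot: [-0.162, 3.137, -0.002]
ft_force: [-0.4, -2.4, 4.7]
opening: 18.8
finger_force: 59.7
```

Request:
send_rows(plan=[[[0,0.001,0,0,0,0,1],[0,0.002,0,0,0,0,1],[0,0.002,0,0,0,0,1]]])

```text
clock: 9.3
eef_pos: [597.8, 179.0, 55.7]
tool_rot: [0.161, -3.137, 0.004]
ft_force: [-1.3, -4.7, 6.0]
opening: 18.7
finger_force: 59.7
```

Request:
send_rows(plan=[[[0,0.001,0,0,0,0,1],[0,0.002,0,0,0,0,1],[0,0.002,0,0,0,0,1],[0,0.002,0,0,0,0,1]]])

```text
clock: 9.8
eef_pos: [597.7, 179.4, 55.7]
tool_rot: [0.16, -3.137, 0.006]
ft_force: [-1.5, -5.8, 6.9]
opening: 19.3
finger_force: 59.7
```

Request:
send_rows(plan=[[[0,-0.005,0,0,0,0,1],[0,-0.015,0,0,0,0,1],[0,-0.025,0,0,0,0,1],[0,-0.035,0,0,0,0,1],[0,-0.045,0,0,0,0,1],[0,-0.055,0,0,0,0,1],[0,-0.065,0,0,0,0,1],[0,-0.075,0,0,0,0,1],[0,-0.085,0,0,0,0,1],[0,-0.095,0,0,0,0,1],[0,-0.105,0,0,0,0,1],[0,-0.112,0,0,0,0,1]]])

```text
clock: 11.3
eef_pos: [606.1, 99.0, 55.7]
tool_rot: [-0.163, 3.137, 0.001]
ft_force: [-0.9, 1.5, 5.2]
opening: 18.7
finger_force: 59.7
```

Request:
send_rows(plan=[[[0,-0.002,0,0,0,0,1],[0,-0.004,0,0,0,0,1]]])

```text
clock: 11.55
eef_pos: [606.4, 96.2, 55.7]
tool_rot: [-0.163, 3.137, 0.001]
ft_force: [-0.6, 0.6, 4.6]
opening: 19.4
finger_force: 59.7
```

Request:
send_rows(plan=[[[0,-0.002,0,0,0,0,1],[0,-0.004,0,0,0,0,1]]])

```text
clock: 11.8
eef_pos: [606.7, 93.3, 55.7]
tool_rot: [-0.163, 3.137, 0.001]
ft_force: [-2.0, 2.0, 4.9]
opening: 19.0
finger_force: 59.7
```

Request:
send_rows(plan=[[[0,-0.002,0,0,0,0,1],[0,-0.004,0,0,0,0,1]]])

```text
clock: 12.05
eef_pos: [607.0, 90.4, 55.7]
tool_rot: [-0.163, 3.137, 0.001]
ft_force: [-1.0, 1.7, 5.3]
opening: 19.0
finger_force: 59.7
```

Request:
send_rows(plan=[[[0,-0.002,0,0,0,0,1],[0,-0.004,0,0,0,0,1]]])

```text
clock: 12.3
eef_pos: [607.2, 88.0, 55.7]
tool_rot: [-0.163, 3.137, 0.002]
ft_force: [-1.5, 2.8, 5.9]
opening: 19.3
finger_force: 59.7
```

Request:
send_rows(plan=[[[0,-0.002,0,0,0,0,1],[0,-0.004,0,0,0,0,1]]])

```text
clock: 12.55
eef_pos: [607.3, 86.9, 55.8]
tool_rot: [-0.165, 3.137, 0.005]
ft_force: [-2.4, 7.4, 4.9]
opening: 19.0
finger_force: 59.7
```

Request:
send_rows(plan=[[[0,-0.002,0,0,0,0,1],[0,-0.004,0,0,0,0,1]]])

```text
clock: 12.8
eef_pos: [607.4, 86.0, 55.8]
tool_rot: [-0.166, 3.137, 0.009]
ft_force: [-4.0, 10.2, 4.8]
opening: 19.2
finger_force: 59.7
```

Request:
send_rows(plan=[[[0,-0.002,0,0,0,0,1],[0,-0.004,0,0,0,0,1]]])

```text
clock: 13.05
eef_pos: [607.7, 83.0, 55.8]
tool_rot: [-0.167, 3.137, 0.008]
ft_force: [-1.6, 7.3, 5.5]
opening: 19.0
finger_force: 59.8
```

Request:
send_rows(plan=[[[0,-0.002,0,0,0,0,1],[0,-0.004,0,0,0,0,1]]])

```text
clock: 13.3
eef_pos: [608.1, 79.2, 55.8]
tool_rot: [-0.166, 3.137, 0.007]
ft_force: [-1.3, 7.0, 5.1]
opening: 19.4
finger_force: 59.8
```

Request:
send_rows(plan=[[[0,-0.002,0,0,0,0,1],[0,-0.004,0,0,0,0,1]]])

```text
clock: 13.55
eef_pos: [608.4, 76.2, 55.8]
tool_rot: [-0.166, 3.137, 0.007]
ft_force: [-1.7, 7.2, 4.8]
opening: 19.0
finger_force: 59.8
```

Request:
send_rows(plan=[[[0,-0.002,0,0,0,0,1],[0,-0.004,0,0,0,0,1]]])

```text
clock: 13.8
eef_pos: [608.8, 72.5, 55.7]
tool_rot: [-0.166, 3.137, 0.006]
ft_force: [-1.6, 7.4, 4.2]
opening: 18.8
finger_force: 59.8
```

Request:
send_rows(plan=[[[0,-0.002,0,0,0,0,1],[0,-0.004,0,0,0,0,1]]])

```text
clock: 14.05
eef_pos: [609.4, 66.8, 55.7]
tool_rot: [-0.163, 3.137, 0.001]
ft_force: [-2.0, 2.1, 5.4]
opening: 18.9
finger_force: 59.8
```

Request:
send_rows(plan=[[[0,-0.002,0,0,0,0,1],[0,-0.004,0,0,0,0,1]]])

```text
clock: 14.3
eef_pos: [609.7, 63.5, 55.7]
tool_rot: [-0.163, 3.137, 0.001]
ft_force: [0.1, 1.5, 5.8]
opening: 18.8
finger_force: 59.8
```

Request:
send_rows(plan=[[[0,-0.005,0,0,0,0,1],[0,-0.015,0,0,0,0,1],[0,-0.025,0,0,0,0,1],[0,-0.035,0,0,0,0,1],[0,-0.045,0,0,0,0,1],[0,-0.055,0,0,0,0,1],[0,-0.065,0,0,0,0,1],[0,-0.075,0,0,0,0,1],[0,-0.085,0,0,0,0,1],[0,-0.095,0,0,0,0,1],[0,-0.102,0,0,0,0,1],[0,-0.102,0,0,0,0,1]]])

```text
clock: 15.8
eef_pos: [617.8, -14.1, 55.7]
tool_rot: [-0.162, 3.137, -0.001]
ft_force: [-1.7, -0.9, 5.6]
opening: 19.1
finger_force: 59.8
```

Request:
send_rows(plan=[[[0,-0.002,0,0,0,0,1],[0,-0.002,0,0,0,0,1],[0,-0.002,0,0,0,0,1]]])

```text
clock: 16.18
eef_pos: [617.9, -14.6, 55.7]
tool_rot: [-0.163, 3.137, -0.0]
ft_force: [-0.5, -0.2, 6.5]
opening: 19.2
finger_force: 59.8
```

Request:
send_rows(plan=[[[0,-0.002,0,0,0,0,1],[0,-0.002,0,0,0,0,1],[0,-0.002,0,0,0,0,1]]])

```text
clock: 16.55
eef_pos: [618.0, -16.0, 55.7]
tool_rot: [-0.163, 3.137, -0.0]
ft_force: [-0.4, 0.5, 6.6]
opening: 19.1
finger_force: 59.8
```

Request:
send_rows(plan=[[[0,-0.002,0,0,0,0,1],[0,-0.002,0,0,0,0,1],[0,-0.002,0,0,0,0,1]]])

```text
clock: 16.92
eef_pos: [618.1, -17.4, 55.7]
tool_rot: [-0.163, 3.137, -0.0]
ft_force: [-1.3, 0.6, 5.1]
opening: 19.0
finger_force: 59.8
```

Request:
send_rows(plan=[[[0,-0.002,0,0,0,0,1],[0,-0.004,0,0,0,0,1],[0,-0.004,0,0,0,0,1]]])

```text
clock: 17.3
eef_pos: [618.5, -20.5, 55.7]
tool_rot: [-0.163, 3.137, -0.0]
ft_force: [-0.4, 0.7, 5.9]
opening: 19.0
finger_force: 59.8
```

Request:
send_rows(plan=[[[0,-0.002,0,0,0,0,1],[0,-0.002,0,0,0,0,1],[0,-0.002,0,0,0,0,1]]])

```text
clock: 17.68
eef_pos: [618.5, -21.3, 55.7]
tool_rot: [-0.163, 3.137, 0.001]
ft_force: [-0.6, 2.2, 6.1]
opening: 18.9
finger_force: 59.8
```

Request:
send_rows(plan=[[[0,-0.002,0,0,0,0,1],[0,-0.002,0,0,0,0,1],[0,-0.002,0,0,0,0,1]]])

```text
clock: 18.05
eef_pos: [618.6, -21.6, 55.7]
tool_rot: [0.164, -3.137, -0.003]
ft_force: [-2.4, 5.0, 5.3]
opening: 18.8
finger_force: 59.9
```

Request:
send_rows(plan=[[[0,-0.002,0,0,0,0,1],[0,-0.002,0,0,0,0,1],[0,-0.002,0,0,0,0,1],[0,-0.002,0,0,0,0,1]]])

```text
clock: 18.55
eef_pos: [618.6, -22.1, 55.7]
tool_rot: [0.165, -3.137, -0.005]
ft_force: [-0.9, 6.2, 6.7]
opening: 18.7
finger_force: 59.9
```

Request:
send_rows(plan=[[[0,0.005,0,0,0,0,1],[0,0.015,0,0,0,0,1],[0,0.025,0,0,0,0,1],[0,0.035,0,0,0,0,1],[0,0.045,0,0,0,0,1],[0,0.055,0,0,0,0,1],[0,0.065,0,0,0,0,1],[0,0.075,0,0,0,0,1],[0,0.085,0,0,0,0,1],[0,0.095,0,0,0,0,1],[0,0.105,0,0,0,0,1],[0,0.115,0,0,0,0,1]]])

```text
clock: 20.05
eef_pos: [610.1, 59.6, 55.7]
tool_rot: [-0.161, 3.137, -0.003]
ft_force: [-1.0, -3.1, 5.4]
opening: 18.9
finger_force: 59.8
```

Request:
send_rows(plan=[[[0,0.002,0,0,0,0,1],[0,0.003,0,0,0,0,1]]])

```text
clock: 20.3
eef_pos: [609.9, 62.0, 55.7]
tool_rot: [-0.162, 3.137, -0.002]
ft_force: [-1.1, -2.3, 6.0]
opening: 19.2
finger_force: 59.8
```

Request:
send_rows(plan=[[[0,0.002,0,0,0,0,1],[0,0.003,0,0,0,0,1]]])

```text
clock: 20.55
eef_pos: [609.7, 64.1, 55.7]
tool_rot: [-0.162, 3.137, -0.002]
ft_force: [-0.4, -2.3, 5.3]
opening: 19.1
finger_force: 59.8
```

Request:
send_rows(plan=[[[0,0.002,0,0,0,0,1],[0,0.003,0,0,0,0,1]]])

```text
clock: 20.8
eef_pos: [609.5, 66.3, 55.7]
tool_rot: [-0.162, 3.137, -0.002]
ft_force: [-1.3, -2.3, 5.9]
opening: 18.9
finger_force: 59.8
```

Request:
send_rows(plan=[[[0,0.002,0,0,0,0,1],[0,0.003,0,0,0,0,1]]])

```text
clock: 21.05
eef_pos: [609.2, 68.5, 55.7]
tool_rot: [-0.162, 3.137, -0.002]
ft_force: [-0.8, -2.1, 6.2]
opening: 19.3
finger_force: 59.8
```

Request:
send_rows(plan=[[[0,0.002,0,0,0,0,1],[0,0.003,0,0,0,0,1]]])

```text
clock: 21.3
eef_pos: [609.1, 69.6, 55.7]
tool_rot: [-0.161, 3.137, -0.004]
ft_force: [-0.8, -4.6, 5.2]
opening: 19.2
finger_force: 59.8
```

Request:
send_rows(plan=[[[0,0.002,0,0,0,0,1],[0,0.003,0,0,0,0,1]]])

```text
clock: 21.55
eef_pos: [609.0, 70.5, 55.7]
tool_rot: [-0.16, 3.137, -0.007]
ft_force: [-0.3, -7.4, 6.2]
opening: 18.8
finger_force: 59.8
```

Request:
send_rows(plan=[[[0,0.002,0,0,0,0,1],[0,0.003,0,0,0,0,1]]])

```text
clock: 21.8
eef_pos: [609.0, 71.2, 55.8]
tool_rot: [-0.158, 3.137, -0.009]
ft_force: [-0.1, -10.0, 5.2]
opening: 19.0
finger_force: 59.9
```

Request:
send_rows(plan=[[[0,0.002,0,0,0,0,1],[0,0.003,0,0,0,0,1]]])

```text
clock: 22.05
eef_pos: [608.9, 72.1, 55.8]
tool_rot: [-0.157, 3.137, -0.012]
ft_force: [0.4, -10.7, 6.7]
opening: 19.1
finger_force: 59.9
```

Request:
send_rows(plan=[[[0,0.002,0,0,0,0,1],[0,0.003,0,0,0,0,1]]])

```text
clock: 22.3
eef_pos: [608.5, 75.9, 55.8]
tool_rot: [-0.158, 3.137, -0.009]
ft_force: [0.4, -8.7, 6.9]
opening: 18.8
finger_force: 60.0
```

Request:
send_rows(plan=[[[0,0.002,0,0,0,0,1],[0,0.003,0,0,0,0,1],[0,0.003,0,0,0,0,1]]])

```text
clock: 22.68
eef_pos: [608.2, 78.3, 55.8]
tool_rot: [-0.159, 3.137, -0.009]
ft_force: [-0.1, -7.6, 6.2]
opening: 19.2
finger_force: 59.9
```

Now I relax the push and check the force.

Request:
send_rows(plan=[[[0,-0.002,0,0,0,0,1],[0,-0.004,0,0,0,0,1],[0,-0.004,0,0,0,0,1]]])

```text
clock: 23.05
eef_pos: [608.3, 78.1, 55.8]
tool_rot: [-0.161, 3.137, -0.004]
ft_force: [-1.5, -2.4, 6.4]
opening: 19.0
finger_force: 60.0
```

Request:
send_rows(plan=[[[0,-0.002,0,0,0,0,1],[0,-0.002,0,0,0,0,1],[0,-0.002,0,0,0,0,0.5],[0,-0.002,0,0,0,0,0],[0,-0.002,0,0,0,0,-1],[0,-0.002,0,0,0,0,-1],[0,-0.002,0,0,0,0,-1],[0,-0.002,0,0,0,0,-1],[0,-0.002,0,0,0,0,-1],[0,-0.002,0,0,0,0,-1]]])

```text
clock: 24.3
eef_pos: [608.1, 79.0, 55.6]
tool_rot: [-0.163, 3.137, 0.0]
ft_force: [0.9, -0.1, -0.4]
opening: 85.4
finger_force: 0.0
```

Request:
send_rows(plan=[[[0,0,-0.05,0,0,0,-1],[0,0,-0.11,0,0,0,-1],[0,0,-0.11,0,0,0,-1],[0.04,-0.06,-0.11,0,0,0,-1],[0.083,-0.128,-0.11,0,0,0,-1],[0.083,-0.128,-0.11,0,0,0,-1],[0.083,-0.128,-0.11,0,0,0,-1],[0.083,-0.128,-0.11,0,0,0,-1],[0.083,-0.128,-0.11,0,0,0,-1]]])

```text
clock: 25.42
eef_pos: [556.5, -21.5, 137.8]
tool_rot: [-0.166, 3.137, 0.001]
ft_force: [0.1, 0.3, 0.3]
opening: 85.6
finger_force: 0.0
```

```bash
python3 - <<'E'
from h import *
o=ctrl.get_obs();M=R.from_rotvec(o["tool_rot"]).as_matrix();print(o["clock"],o["eef_pos"])
print(M.T@(np.array([556,-23.2,60])-o["eef_pos"])/750)
im=optics.capture("scene")[130:300,190:450];cv2.imwrite("pics/e.png",cv2.resize(im,None,fx=3,fy=3)[:,:,::-1])
E
```

```text
25.425 [556.47555481 -21.47794362 137.83659555]
[ 0.00088531 -0.00227457  0.10378076]
```

View pics/e.png

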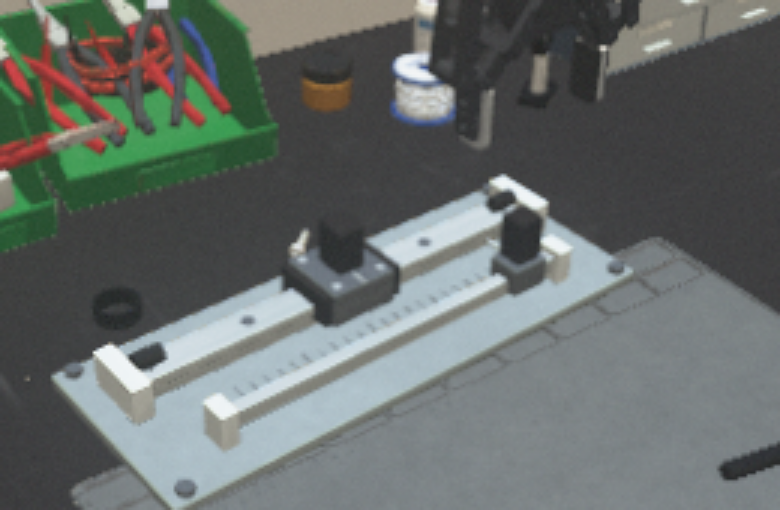

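The picture shows the carriage free near mid-rail, its grip top at (342,222), and the rider untouched at the right end at (520,220). I'm descending on the rider.

Request:
send_rows(plan=[[[0,-0.002,0.05,0,0,0,-1],[0,-0.002,0.09,0,0,0,-1],[0,-0.002,0.104,0,0,0,-1],[0,-0.002,0.104,0,0,0,-1],[0,-0.002,0.104,0,0,0,0],[0,-0.002,0.104,0,0,0,1],[0,-0.002,0.104,0,0,0,1],[0,-0.002,0.104,0,0,0,1],[0,-0.002,0.104,0,0,0,1],[0,-0.002,0.104,0,0,0,1],[0,-0.002,0.104,0,0,0,1]]])

```text
clock: 26.85
eef_pos: [556.6, -24.4, 60.7]
tool_rot: [-0.163, 3.137, -0.0]
ft_force: [0.0, 0.3, 6.4]
opening: 18.8
finger_force: 58.9
```

```bash
python3 - <<'E'
from h import *
o=ctrl.get_obs();print(o["clock"],o["eef_pos"],o["ft_force"],o["opening"])
im=optics.capture("top")
i=im.astype(int);w=(i[:,:,0]-i[:,:,2]>2)&(im.max(2)<130)
w[:180]=0;w[250:]=0;w[:,:220]=0;w[:,345:]=0
for a,c,mm in blobs(w,40): print(a,c.round(1),plane("top",[c],72)[0].round(1))
e=o["eef_pos"][:2];c=np.array([608.3,78.2]);ey=np.array([-.1031,.9947]);ex=np.array([.9947,.1031])
print("along",(c-e)@ey,((c-e)@ey)/750,"across",(c-e)@ex)
E
```

```text
26.85 [556.58946423 -24.35998779  60.70509636] [0.01129818 0.31806558 6.36846873] 18.8404541113891
53 [319.6 201.5] [605.1  50.4  72. ]
51 [291.2 205.2] [599.5 101.1  72. ]
88 [304.6 199.8] [608.9  77.   72. ]
along 96.68506361633835 0.1289134181551178 across 62.01040466680008
```

Request:
send_rows(plan=[[[0,0.005,0,0,0,0,1],[0,0.018,0,0,0,0,1],[0,0.031,0,0,0,0,1],[0,0.044,0,0,0,0,1],[0,0.057,0,0,0,0,1],[0,0.07,0,0,0,0,1],[0,0.083,0,0,0,0,1],[0,0.096,0,0,0,0,1],[0,0.109,0,0,0,0,1],[0,0.122,0,0,0,0,1],[0,0.1285,0,0,0,0,1],[0,0.1285,0,0,0,0,1]]])

```text
clock: 28.4
eef_pos: [546.6, 72.1, 60.7]
tool_rot: [-0.163, 3.136, 0.001]
ft_force: [-1.5, 0.0, 5.8]
opening: 18.5
finger_force: 59.1
```

Request:
send_rows(plan=[[[0,0,0,0,0,0,1],[0,0,0,0,0,0,1]]])

```text
clock: 28.65
eef_pos: [546.6, 72.1, 60.7]
tool_rot: [-0.163, 3.137, 0.001]
ft_force: [-0.4, 0.8, 6.1]
opening: 18.5
finger_force: 59.1
```

Request:
send_rows(plan=[[[0,0,0,0,0,0,0.5],[0,0,0,0,0,0,0],[0,0,0,0,0,0,-1],[0,0,0,0,0,0,-1],[0,0,0,0,0,0,-1],[0,0,0,0,0,0,-1],[0,0,0,0,0,0,-1],[0,0,-0.03,0,0,0,-1],[0,0,-0.08,0,0,0,-1],[0,0,-0.14,0,0,0,-1],[0,0,-0.16,0,0,0,-1],[0,0,-0.16,0,0,0,-1]]])

```text
clock: 30.15
eef_pos: [546.7, 71.5, 180.7]
tool_rot: [-0.163, 3.136, 0.0]
ft_force: [-0.1, -0.4, -1.0]
opening: 85.4
finger_force: 0.0
```

Request:
send_rows(plan=[[[0.05,-0.1,0,0,0,0,-1],[0.1,-0.2,0,0,0,0,-1],[0.1,-0.3,0,0,0,0,-1],[0.1,-0.35,0,0,0,0,-1],[0.1,-0.35,0,0,0,0,-1],[0.1,-0.35,0,0,0,0,-1],[0.1,-0.35,0,0,0,0,-1],[0.1,-0.35,0,0,0,0,-1]]])

```text
clock: 31.15
eef_pos: [498.9, -195.3, 179.5]
tool_rot: [0.167, -3.136, -0.002]
ft_force: [0.4, -0.1, 0.9]
opening: 85.5
finger_force: 0.0
```

```bash
python3 - <<'E'
from h import *
im=optics.capture("top")
i=im.astype(int);w=(i[:,:,0]-i[:,:,2]>2)&(im.max(2)<130)
w[:180]=0;w[250:]=0;w[:,:220]=0;w[:,390:]=0
ey=np.array([-.1031,.9947])
for a,c,mm in blobs(w,40):
    p=plane("top",[c],72)[0];print(a,c.round(1),p.round(1),(p[:2]@ey).round(1))
s=cv2.resize(im[165:270,200:420],None,fx=3.6,fy=3.6,interpolation=cv2.INTER_CUBIC);cv2.imwrite("pics/f.png",s[:,:,::-1])
E
```

```text
56 [319.6 202.7] [603.1  50.4  72. ] -12.1
51 [291.2 204.9] [600.1 101.1  72. ] 38.7
99 [304.7 199.8] [608.9  77.   72. ] 13.8
89 [308.2 234.1] [547.1  71.4  72. ] 14.6
```

View pics/f.png

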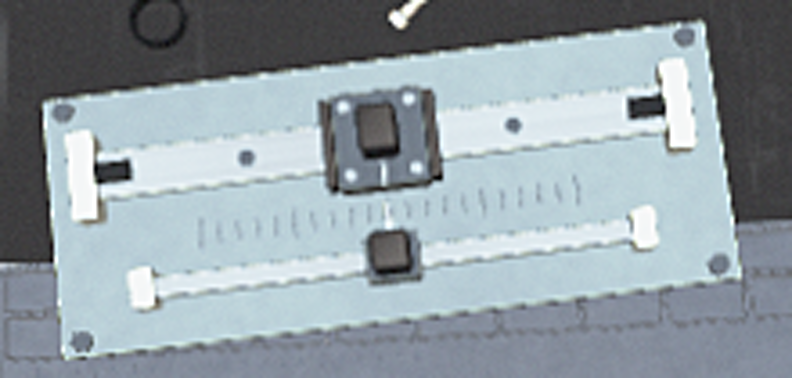

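The picture shows the carriage grip at (378,128) and the rider at (392,250) with their index marks aligned. They measure level within about 1 mm. The ring and the screw have not moved, so I'm handing in.

```bash
python3 -c "
from rig import ctrl;print(ctrl.finish_job())"
```

```text
the job is handed in; nothing more can be done
None
```

I ran the carriage gently against both bumpers, parked and released it on the tight spot near mid-rail, left the rider level with it within about 1 mm, did not touch the screw or the ring, and handed the job in; no verdict came back.

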